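Set the tilted vise with a gauge blade

TASK

Take the flat steel setting gauge out of the wooden tool block and slip its blade into the gap between the jaws of the tilted vise, midway along the jaws, until its cross-bar comes down on the jaw tops. Then pull the sliding jaw by its tab towards the gauge until it nips the blade flat between the jaws, and leave the gauge standing there. Leave all the other things where they are.

Things in the scene. Friction and masses are not known exactly. Their poses are not given: they have to be found in the camera images.
- gauge: Plain steel setting gauge, 0.16 kg: the one tool in the block with a flat oblong handle and a cross-bar. Origin: centre of the blade tip; z runs up to the handle, x is thickness, y width. In mm: blade 5 (x) by 30 (y), z 0-38; cross-bar 26 (x) by 44 (y), z 38-46; handle 16 (x) by 30 (y), z 46-101. Stands upright in one of the three slots, cross-bar on the block top.
- block: Fixed wooden tool block 190 (x) by 70 (y) by 50 mm high, origin centre of its underside. Three equal slots in the top at x = -60, 0, +60 mm, each 8 (x) by 34 (y) mm and 43 deep; in them stand the gauge, the chisel and the gouge, in any order.
- vise: Fixed grey iron tilting vise, base plate 150 by 100 by 12 mm, origin under it (base spans x -70 to +80 mm). It is turned so that its x points to the right (about -y), within 0.8 rad. It may stand left or right of the middle of the table, the tool block on the other side.
- vise_head: Head; z leans 35 deg from vertical to the vise's -x (left). Origin 55 mm above the vise's underside: on the gap floor, at the fixed jaw's face, midway along the jaws. x crosses the gap to the sliding jaw (sloping up), y along jaws, z out of gap. Fixed jaw, mm: x -30 to 0, y +-40, z 0-42. Screw nut at x 71-97, z to 26. Seated gauge: tip at z 4.
- jaw (a joint): Travel of the sliding jaw, m: the gap is 0.014 minus this. It grows as the jaw closes towards the fixed jaw (the head's -x); 0 to 0.012; starts at 0.002 to 0.005. It slides stiffly (about 6 N) and stays where left. About 0.009 when closed on the 5 mm blade.
- jaw_tab (a point): Centre of the top edge of the bare steel pull tab on the sliding jaw. Tab 8 (head x) by 32 (head y) mm, standing 41 mm above the jaw top (head z 42 to 83 mm). Its back face, flush with the jaw's back, is 4 mm to the head's +x of this point. The jaw reaches 30 mm from this point towards the gap, is 70 mm along y, 42 mm high.
- chisel: Bystander: chisel with round pale wooden handle standing in the block, blade 5 by 30 by 38 mm, 104 mm long in all, up to 28 mm diameter. Origin at blade tip, z up.
- gouge: Bystander: like the chisel, darker and smaller round handle, 88 mm long in all, up to 24 mm diameter. Origin at blade tip, z up.
- jar: Bystander: small jar, 42 mm diameter, 50 high, between vise and block. Origin under it.
- screwdriver: Bystander: screwdriver lying between vise and block.
- cup: Bystander: white mug, 72 mm diameter, 90 high, beyond the work.
- bottle: Bystander: clear bottle, 64 mm diameter, 200 high, far right of the work.
- hammer: Bystander: hammer lying to the left.
- offcut: Bystander: wooden offcut 120 by 60 by 30 mm, lying to the right.
Mind the look-alikes: they are no part of the job. What is shaped like the gauge but green, pink or red is not meant.

How it is judged:
On the way, in this order (a step that is already met when the one before it is completed fails the run):
1. The gauge blade is in the gap, midway along the jaws, down to its cross-bar, with the sliding jaw still open (z of gauge in the frame of vise_head between 0 and 0.0075 m and y of gauge in the frame of vise_head between -0.012 and 0.012 m and x of gauge in the frame of vise_head between -0.002 and 0.014 m and angle between the y axis of gauge and the y axis of vise_head, either way round below 0.15 rad and angle between the z axis of gauge and the z axis of vise_head, either way round below 0.3 rad and value of joint jaw below 0.0065 m), for 0.2 s.
2. The sliding jaw is drawn up to nip the blade (z of gauge in the frame of vise_head between 0 and 0.0075 m and y of gauge in the frame of vise_head between -0.012 and 0.012 m and x of gauge in the frame of vise_head between -0.002 and 0.014 m and value of joint jaw above 0.0077 m), for 0.2 s.
At the end, for the whole second after the job is handed in: The gauge rests in the vise, blade tip under 7.5 mm above the bed (cross-bar on the jaws), within 12 mm of the middle of the jaws, square to the head within 0.1 rad in lean and 0.15 rad about its length, and the sliding jaw is closed on it (joint above 0.0077, gap under 6.3 mm) (all of step 2 and angle between the y axis of gauge and the y axis of vise_head, either way round below 0.15 rad and angle between the z axis of gauge and the z axis of vise_head, either way round below 0.1 rad and linear speed of gauge below 0.02 m/s and angular speed of gauge below 0.2 rad/s); the robot touches nothing.
It fails at once if a bystander (any of the other tools and things listed) is moved more than 30 mm (distance of any of chisel, gouge, jar, screwdriver, cup, bottle, hammer, offcut from where it was at the start of the episode above 0.03 m).
It also fails if it takes over 61 s, if anything falls off the work surface, if the arm or the gripper's body presses on something with over 40 N, if the wrist force passes 120 N, or if a joint passes its speed limit or range.

ROBOT

A 6-joint arm with a two-finger parallel gripper is mounted at the origin on the work surface. World frame = base frame: x ahead of the robot, y to its left, z up, the work surface at z = 0. Lengths are in m, angles in rad, forces in N, time in s.
With the tool pointing down it reaches from about 0.2 to 0.875 m from the base axis. Payload 3.4 kg.
Tool frame: the origin (TCP) lies between the finger pads; the fingertips stand 25 mm ahead of it and the grasp point (between the pads) lies 6 mm ahead of it (r.nose_length is the z of the fingertips in the tool frame, in m); z points along the fingers, y is the line along which they close (so a half turn about z gives the same grasp; the last joint's range is limited). The gripper opens to 94 mm and grips with 3 to 60 N. Pads are 16 mm wide; open, the fingers measure 119 mm over their backs; the gripper's body (75 mm by 177 mm) begins 78 mm behind the grasp point.
Start: joints at [1.042, 0.276, 1.505, -0, 1.361, -0.121], TCP at [0.228, 0.528, 0.23] pointing down, gripper open.
Joint ranges: [-2.89, 2.89], [-0.75, 2.08], [0.22, 2.7], [-1.18, 4.32], [0.11, 2.71], [-2.7, 2.7]. Speed limits (rad/s): [2.57, 2.57, 3.14, 3.14, 3.14, 3.14].

INTERFACE

Orientations are given as a unit quaternion [w, x, y, z].
In Python, from plant import r, gripper_to, inverse_kinematics, vision, models, telemetry gives the robot as it stands. Calls block until the motion is done:
- r.move_to(position, orientation): joint-space move of the TCP to a pose.
- r.move_l(position, rot=None, vel=0.15, guard=None): straight line of the TCP; rot=None keeps the orientation; vel is the mean speed in m/s. With guard (N) it stops when the force on the tool has changed by that much, and returns True; else False.
- r.movej(angles): joint-space move.
- gripper_to(opening, f_grip=None): finger opening in m; f_grip is the grip in N (None keeps the last); returns when the fingers have stopped.
- r.hold(seconds).
- inverse_kinematics(position, orientation): joint angles nearest the present ones, or None.
- vision.snapshot(name): name is "scene" or "top"; returns the picture (480x640x3 uint8, red, green, blue); there is no depth.
- vision.get_calibration(name): a dict with "fx", "fy", "cx", "cy" (pixels), "position" and "orientation" of the camera in the world. Camera axes: x right, y down, z forward; pixel columns grow to the right and rows downward; lengths in m; the calibration is good to about 2 mm. A picture is of the moment at which its call begins. get_calibration takes no time and is no camera call.
A pose or a line that the arm cannot do raises r.PlanningError and nothing moves.
- r.sign_off(): hands the job in; it is judged then, once.
Trained networks look in the newest picture that a camera, given by its name, has taken for a name from the list of things; names that differ only in an ending like _2 or _b are one class to them, and where a whole thing is asked for, a point or a joint stands for the part that bears it (a point fixed in the world has none). Each returns a list of dicts, best first, with "score" (0 to 1); they miss things now and then, are a little off and sometimes report something else, mostly with a low value. They report only what shows in the picture. A call takes as long as a camera call. They do not tell look-alikes from the thing itself.
- models.boxes_of(thing, camera): "at" ([x, y, z] in m, in world coordinates, good to about 4 mm: the middle of the surface that is visible of it).
- models.regions_of(thing, camera): "pixels" (480x640 bool, what is visible of it).
- models.mark_of(thing, camera): "at" ([x, y, z] in m, in world coordinates, good to about 4 mm: a listed point, or the origin of a listed thing).
Readings, each from a call of its own:
- telemetry.current_t(): time.
- telemetry.current_joints(): joint angles.
- telemetry.current_dq(): joint speeds.
- telemetry.current_joint_efforts(): joint torques, N m.
- telemetry.current_ee_pos(): TCP position.
- telemetry.current_tool_rot(): TCP orientation.
- telemetry.current_wrist_force(): force on the tool from outside, world axes, zero at the start.
- telemetry.current_torque(): the same for the moment, N m.
- telemetry.current_opening(): finger opening in m.
- telemetry.current_finger_force(): force on a finger pad.
Only numpy, scipy, OpenCV 4.12 (cv2) and the standard library are available. Lean on these libraries where they do the work, as an engineer would, in place of code of your own. Each camera call takes 0.05 s, during which the arm holds its last target. There are 200 camera calls.

## Working session

There is one attempt and no reset: what is moved stays moved. The work goes in short steps, each a Python script; the robot and the scene stay as the last script left them, time stands still between calls to the robot, and variables do not carry over. Pictures are saved under pics/ and viewed, at most 10 in all, crops included, and the job is handed in when it is done.

```bash
mkdir -p pics; ls; cat > h.py <<'E'
import numpy as np, cv2
from scipy.spatial.transform import Rotation as R
from plant import r, gripper_to, inverse_kinematics, vision, models, telemetry
def rot(q): return R.from_quat([q[1],q[2],q[3],q[0]])
def quat(M):
    q=R.from_matrix(M).as_quat(); return [q[3],q[0],q[1],q[2]]
def proj(name,P):
    c=vision.get_calibration(name); p=rot(c['orientation']).inv().apply(np.atleast_2d(P)-np.array(c['position']))
    return np.c_[c['fx']*p[:,0]/p[:,2]+c['cx'],c['fy']*p[:,1]/p[:,2]+c['cy']]
def ray(name,uv):
    c=vision.get_calibration(name)
    d=rot(c['orientation']).apply([(uv[0]-c['cx'])/c['fx'],(uv[1]-c['cy'])/c['fy'],1]); return np.array(c['position']),d/np.linalg.norm(d)
def tri(u1,u2,n1='scene',n2='top'):
    p,d=ray(n1,u1);q,e=ray(n2,u2)
    s=np.linalg.lstsq(np.c_[d,-e],q-p,rcond=None)[0]
    a,b=p+s[0]*d,q+s[1]*e
    return (a+b)/2,np.linalg.norm(a-b)
E
python3 - <<'E'
from h import *
np.set_printoptions(precision=4,suppress=True)
for n in('scene','top'):
    im=vision.snapshot(n); cv2.imwrite(f'pics/{n}0.png',im[:,:,::-1]); c=vision.get_calibration(n)
    print(n,c)
    for t in('gauge','block','vise','vise_head','jaw_tab','chisel','gouge','jar'):
        print(t,'mark',[(np.array(d['at']).round(4),round(d['score'],2)) for d in models.mark_of(t,n)[:4]])
    for t in('gauge','jaw_tab'):
        print(t,'box',[(np.array(d['at']).round(4),round(d['score'],2)) for d in models.boxes_of(t,n)[:4]])
print(telemetry.current_t())
E
```

```text
pics
scene {'fx': 498.17195828018725, 'fy': 498.17195828018725, 'cx': 314.7756710193885, 'cy': 232.64461224831916, 'position': array([ 1.2486, -0.3537,  0.9004]), 'orientation': array([-0.3185,  0.7782,  0.5049, -0.1948])}
gauge mark [(array([ 0.3722, -0.1738, -0.0003]), 0.93), (array([ 0.3936, -0.2795,  0.0037]), 0.82), (array([ 0.5203, -0.2858,  0.0007]), 0.73), (array([ 0.4756, -0.1809,  0.0136]), 0.68)]
block mark [(array([ 0.5329, -0.1654,  0.0005]), 0.69), (array([ 0.5853, -0.0019,  0.0037]), 0.47), (array([ 0.7663, -0.0169,  0.0003]), 0.19)]
vise mark [(array([0.5756, 0.2069, 0.0048]), 0.55)]
vise_head mark [(array([0.5738, 0.2037, 0.0561]), 0.58)]
jaw_tab mark [(array([0.5757, 0.2206, 0.1481]), 0.67)]
chisel mark [(array([ 0.5307, -0.1717,  0.011 ]), 0.6)]
gouge mark [(array([ 0.5931, -0.1614,  0.0142]), 0.52)]
jar mark [(array([ 0.4639, -0.0007,  0.0007]), 0.89), (array([0.5732, 0.2037, 0.0554]), 0.21)]
gauge box [(array([ 0.3768, -0.1787,  0.0608]), 0.81), (array([ 0.5243, -0.2908,  0.0608]), 0.61), (array([ 0.483 , -0.1836,  0.0855]), 0.57), (array([ 0.4055, -0.28  ,  0.06
[... 356 characters left out ...]
.1739, -0.0028]), 0.77), (array([ 0.5132, -0.2896,  0.0005]), 0.74), (array([ 0.5738,  0.2021, -0.0001]), 0.72)]
block mark [(array([ 0.533 , -0.1701, -0.0033]), 0.77)]
vise mark [(array([0.5746, 0.2057, 0.0012]), 0.84)]
vise_head mark [(array([0.5717, 0.2047, 0.054 ]), 0.93)]
jaw_tab mark [(array([0.5732, 0.2189, 0.1461]), 0.93)]
chisel mark [(array([ 0.5302, -0.1713,  0.0163]), 0.52)]
gouge mark [(array([ 0.5936, -0.1583,  0.017 ]), 0.62)]
jar mark [(array([ 0.464 , -0.0028, -0.0002]), 0.66)]
gauge box [(array([ 0.5141, -0.2816,  0.0798]), 0.76), (array([ 0.478 , -0.1734,  0.0833]), 0.74), (array([ 0.3842, -0.1682,  0.0712]), 0.56)]
jaw_tab box [(array([0.5729, 0.1943, 0.108 ]), 0.83)]
1.1
```

View pics/scene0.png

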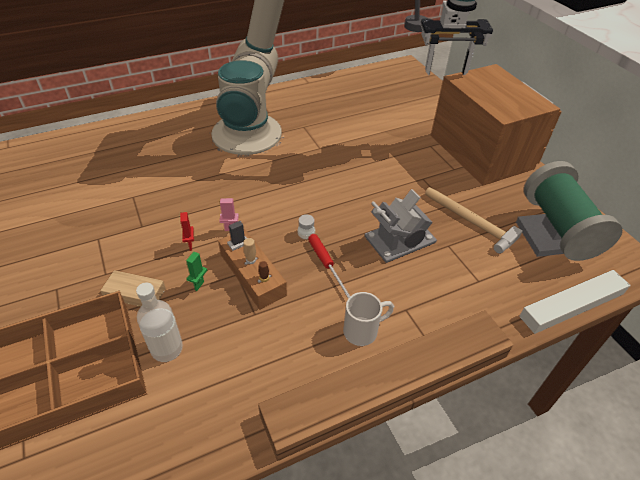

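View pics/top0.png

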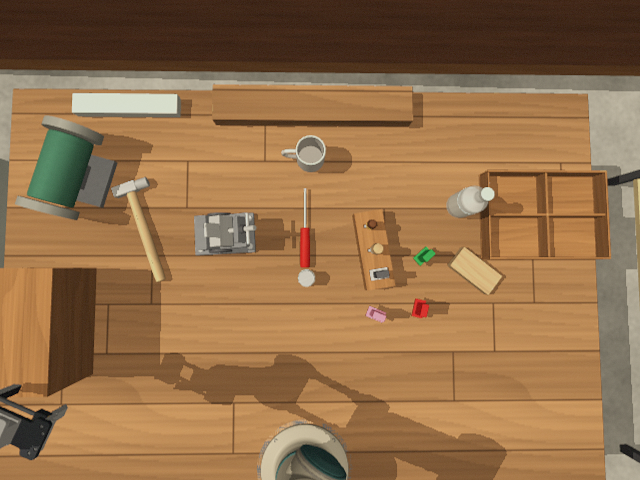

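The tool block holds three tools: gauge candidate at scene (237,234) / top (380,273), chisel (249,249) and gouge (264,269). Green (196,270), pink (229,212) and red (187,230) are coloured look-alikes outside the block. The grey oblong one in the block fits the description, so I'm confirming it with a crop.

```bash
python3 - <<'E'
import cv2,numpy as np
s=cv2.imread('pics/scene0.png');t=cv2.imread('pics/top0.png')
def c(i,u,v,w,h,k): return cv2.resize(i[v:v+h,u:u+w],(w*k,h*k),interpolation=cv2.INTER_CUBIC)
a=np.hstack([c(s,210,215,80,60,5),c(t,345,205,80,60,5)][:2])
b=np.hstack([c(s,362,185,80,75,5)[:375,:400],c(t,187,200,80,75,5)])
m=np.vstack([a[:300],cv2.resize(b,(800,375))]);m=m[:,:]
cv2.imwrite('pics/crop1.png',m[:600+75] if 0 else cv2.resize(m,(711,600)))
E
```

```text
(no output)
```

View pics/crop1.png

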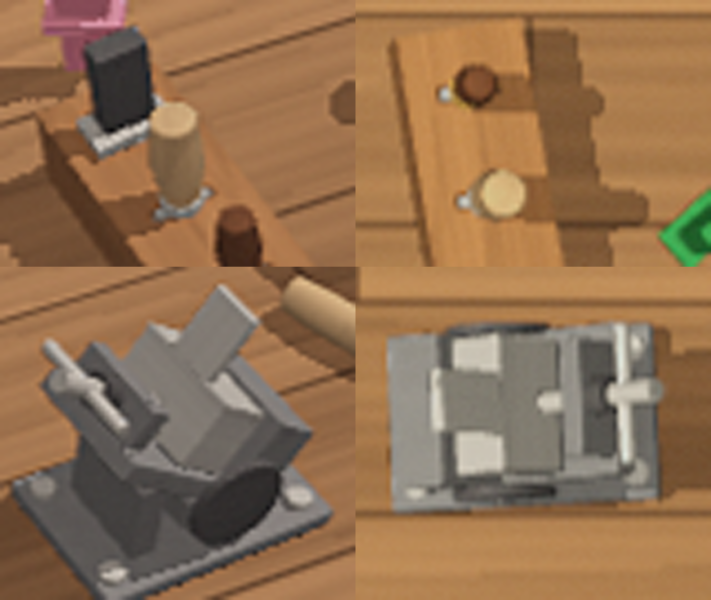

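The crop confirms it: in the block, the dark flat oblong handle on a steel cross-bar is the gauge, and the two round wooden ones are the chisel and gouge. Next I'll fit the vise and gauge poses and overlay them on the pictures.

```bash
cat >> h.py <<'E'
def vise_frame(xy,psi):
    """psi: world angle of vise x. returns origin, R(head)"""
    Rz=R.from_euler('z',psi).as_matrix()
    z=Rz@np.array([-np.sin(np.radians(35)),0,np.cos(np.radians(35))]); y=Rz@np.array([0,1,0]); x=np.cross(y,z)
    return np.array([xy[0],xy[1],0.055]),np.c_[x,y,z]
def box(x,y,z):
    P=np.array([[a,b,c] for a in x for b in y for c in z]);E=[(i,j) for i in range(8) for j in range(i) if bin(i^j).count('1')==1]
    return P,E
def draw(im,name,P,E,u,v,k,col):
    q=(proj(name,P)-[u-.5,v-.5])*k
    for i,j in E: cv2.line(im,tuple(int(a) for a in q[i].round()),tuple(int(a) for a in q[j].round()),col,1,cv2.LINE_AA)
def crop(im,u,v,w,h,k): return cv2.resize(im[v:v+h,u:u+w],(w*k,h*k),interpolation=cv2.INTER_CUBIC)
E
python3 - <<'E'
from h import *
np.set_printoptions(precision=4,suppress=True)
def at(n,uv,z):
    p,d=ray(n,uv);return p+d*(z-p[2])/d[2]
C=[at('top',uv,.012) for uv in((194.3,215.8),(254.4,212.7),(195.4,255.2),(255.5,252.0))]
C=np.array(C);print(C)
dx=(C[1]-C[0]+C[3]-C[2])/2; dy=(C[0]-C[2]+C[1]-C[3])/2
psi=np.arctan2(dx[1],dx[0]);print('sizes',np.linalg.norm(dx),np.linalg.norm(dy),'psi',psi,np.arctan2(dy[1],dy[0])-np.pi/2)
cen=C.mean(0)-0.005*np.array([np.cos(psi),np.sin(psi),0]);print('vise origin from corners',cen)
# average over repeated marks
G=[];V=[];H=[];T=[];B=[];ch=[];go=[]
for n in('scene','top'):
  for k in range(2):
    vision.snapshot(n)
    for t,L,ref in(('gauge',G,(.474,-.18)),('vise',V,(.575,.206)),('vise_head',H,(.573,.204)),('jaw_tab',T,(.574,.22)),('chisel',ch,(.53,-.171)),('gouge',go,(.593,-.16)),('block',B,(.533,-.17))):
        for d in models.mark_of(t,n):
            if np.hypot(*(np.array(d['at'])[:2]-ref))<.015: L.append(d['at']);break
for nme,L in zip('gauge vise head tab chisel gouge block'.split(),(G,V,H,T,ch,go,B)): print(nme,len(L),np.mean(L,0),np.std(L,0))
v=np.mean([np.mean(V,0)[:2],np.mean(H,0)[:2],cen[:2]],0);print('v',v)
s=cv2.imread('pics/scene0.png');t=cv2.imread('pics/top0.png')
o,Rh=vise_frame(v,psi)
jaw=.0035;g=.014-jaw
yawb=np.radians(9.4);Rb=R.from_euler('z',yawb).as_matrix()
gp=np.array([*np.mean(G,0)[:2],.012])
out=[]
for n,im,cr in(('scene',s,[(362,185,80,75),(212,215,60,45)]),('top',t,[(187,200,80,65),(350,245,60,45)])):
  for c in cr:
    k=5 if c[2]==80 else 6; a=crop(im,*c,k)
    if c[2]==80:
      for b,col in((box((-.03,0),(-.04,.04),(0,.042)),(0,255,0)),(box((g+.026,g+.034),(-.016,.016),(.042,.083)),(0,0,255)),(box((g,g+.034),(-.035,.035),(0,.042)),(255,255,0))):
        draw(a,n,o+b[0]@Rh.T,b[1],c[0],c[1],k,col)
      P,E=box((-.07,.08),(-.05,.05),(0,.012)); draw(a,n,np.array([*v,0])+P@R.from_euler('z',psi).as_matrix().T,E,c[0],c[1],k,(255,0,255))
    else:
      for b in(box((-.008,.008),(-.015,.015),(.046,.101)),box((-.013,.013),(-.022,.022),(.038,.046))): draw(a,n,gp+b[0]@Rb.T,b[1],c[0],c[1],k,(0,255,0))
    out.append(a)
W=np.zeros((600+70,800,3),np.uint8)
W[:375,:400]=out[0];W[:325,400:]=out[2];W[380:650,:360]=out[1];W[380:650,400:760]=out[3]
cv2.imwrite('pics/ov1.png',cv2.resize(W,(716,600)))
E
```

```text
[[0.6183 0.2778 0.012 ]
 [0.6264 0.1275 0.012 ]
 [0.5195 0.2731 0.012 ]
 [0.5274 0.1238 0.012 ]]
sizes 0.1500089420859703 0.0989803506491561 psi -1.5174778214729665 -1.5287090122833105
vise origin from corners [0.5727 0.2056 0.012 ]
gauge 4 [ 0.4762 -0.1799  0.0111] [0.0004 0.0013 0.0015]
vise 4 [0.5758 0.2064 0.001 ] [0.0016 0.0016 0.0004]
head 4 [0.5719 0.2039 0.054 ] [0.0017 0.0003 0.0013]
tab 4 [0.5746 0.22   0.147 ] [0.0016 0.0021 0.0026]
chisel 4 [ 0.5328 -0.1711  0.0119] [0.0016 0.0009 0.0016]
gouge 4 [ 0.5917 -0.1614  0.0122] [0.0014 0.0019 0.0018]
block 4 [ 0.5329 -0.1699 -0.002 ] [0.0009 0.0023 0.0018]
v [0.5735 0.2053]
```

View pics/ov1.png

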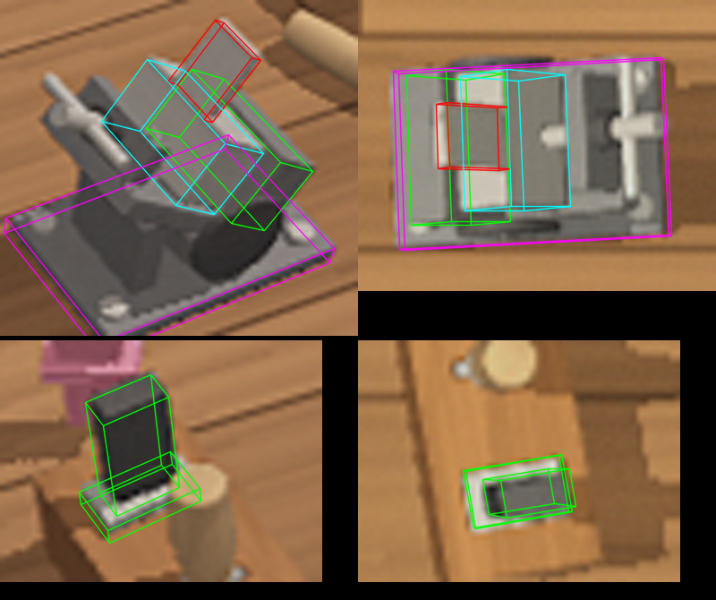

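Overlays fit to about a pixel in both views (tab, jaws, base and gauge cross-bar), so the measurements agree. Next is checking that the poses are reachable.

```bash
cat >> h.py <<'E'
PSI=-1.523
O,RH=vise_frame((.5732,.2050),PSI)
GP=np.array([.4757,-.1797,.012]); RB=R.from_euler('z',np.radians(9.4)).as_matrix()
def tool(ydir,zdir):
    y=np.array(ydir)/np.linalg.norm(ydir);z=np.array(zdir);return quat(np.c_[np.cross(y,z),y,z])
def H(x,y,z): return O+RH@np.array([x,y,z])
E
python3 - <<'E'
from h import *
np.set_printoptions(precision=2,suppress=True)
for s in(1,-1):
    q=tool(s*RB[:,0],[0,0,-1]); print('grasp',s,inverse_kinematics(GP+[0,0,.081],q),inverse_kinematics(GP+[0,0,.25],q))
    q=tool(s*RH[:,0],-RH[:,2])
    for z in(.085,.15,.22): print('ins',s,z,inverse_kinematics(H(.005,0,z),q))
    q=tool(s*RH[:,1],-RH[:,2])
    for z in(.08,.15): print('push',s,z,inverse_kinematics(H(.06,0,z),q))
print(RH, telemetry.current_joints())
E
```

```text
grasp 1 [-0.5   0.3   1.85 -0.    0.99 -0.66] [-0.5   0.16  1.58 -0.    1.4  -0.66]
ins 1 0.085 [ 0.59  0.61  1.38 -0.51  1.51  2.24]
ins 1 0.15 [ 0.63  0.6   1.25 -0.5   1.65  2.21]
ins 1 0.22 [ 0.68  0.61  1.09 -0.5   1.8   2.17]
push 1 0.08 [ 0.53  0.55  1.42 -0.53  1.5   0.61]
push 1 0.15 [ 0.58  0.54  1.28 -0.52  1.65  0.58]
grasp -1 [-0.5   0.3   1.85 -0.    0.99  2.48] [-0.5   0.16  1.58 -0.    1.4   2.48]
ins -1 0.085 [ 0.59  0.61  1.38 -0.51  1.51 -0.9 ]
ins -1 0.15 [ 0.63  0.6   1.25 -0.5   1.65 -0.93]
ins -1 0.22 [ 0.68  0.61  1.09 -0.5   1.8  -0.97]
push -1 0.08 [ 0.53  0.55  1.42 -0.53  1.5  -2.53]
push -1 0.15 [ 0.58  0.54  1.28 -0.52  1.65 -2.56]
[[ 0.04  1.   -0.03]
 [-0.82  0.05  0.57]
 [ 0.57  0.    0.82]] [ 1.04  0.28  1.5  -0.    1.36 -0.12]
```

```bash
python3 - <<'E'
from h import *
np.set_printoptions(precision=4,suppress=True)
q=tool(RB[:,0],[0,0,-1])
gripper_to(.045,15)
r.move_to(GP+[0,0,.22],q); 
print('g',r.move_l(GP+[0,0,.081],vel=.12,guard=15), telemetry.current_ee_pos())
f0=np.array(telemetry.current_wrist_force())
gripper_to(0,25); print('open',telemetry.current_opening(),np.array(telemetry.current_wrist_force())-f0,telemetry.current_ee_pos())
print(r.move_l(GP+[0,0,.16],vel=.1,guard=20))
r.move_l(GP+[0,0,.26],vel=.25)
print('open',telemetry.current_opening(),telemetry.current_wrist_force(),telemetry.current_t())
q2=tool(-RH[:,0],-RH[:,2])
r.move_to([.53,.12,.36],q2)
r.move_to(H(.0055,0,.20),q2); print(telemetry.current_t(),telemetry.current_opening())
r.move_l(H(.0055,0,.155),vel=.1)  # tip at head z .074
for n in('scene','top'):
    cv2.imwrite(f'pics/{n}1.png',vision.snapshot(n)[:,:,::-1])
s=cv2.imread('pics/scene1.png');t=cv2.imread('pics/top1.png')
ee=np.array(telemetry.current_ee_pos());Rt=rot(telemetry.current_tool_rot()).as_matrix()
g0=ee+Rt[:,2]*.081; RG=np.c_[-Rt[:,1],Rt[:,0],-Rt[:,2]]
out=[]
for n,im,c in(('scene',s,(352,160,80,100)),('top',t,(180,185,80,80))):
    for ov in(0,1):
        a=crop(im,*c,5)
        if ov:
            for b,col in((box((-.0025,.0025),(-.015,.015),(0,.038)),(0,255,0)),(box((-.013,.013),(-.022,.022),(.038,.046)),(0,255,255))): draw(a,n,g0+b[0]@RG.T,b[1],c[0],c[1],5,col)
            g=.0105
            for b,col in((box((-.03,0),(-.04,.04),(0,.042)),(255,0,255)),(box((g,g+.034),(-.035,.035),(0,.042)),(255,255,0))): draw(a,n,O+b[0]@RH.T,b[1],c[0],c[1],5,col)
        out.append(a)
W=np.zeros((900,800,3),np.uint8);W[:500]=np.hstack(out[:2]);W[500:]=np.hstack(out[2:])
cv2.imwrite('pics/ov2a.png',W[:500]);cv2.imwrite('pics/ov2b.png',W[500:])
E
```

```text
g False [ 0.4762 -0.18    0.0936]
open 0.015705897388813728 [-0.2791  0.3209  2.6244] [ 0.4756 -0.1797  0.0932]
False
open 0.015938223542288812 [ 0.4849  0.0658 -2.1889] 9.6
11.7583 0.015808212339301023
```

View pics/ov2a.png

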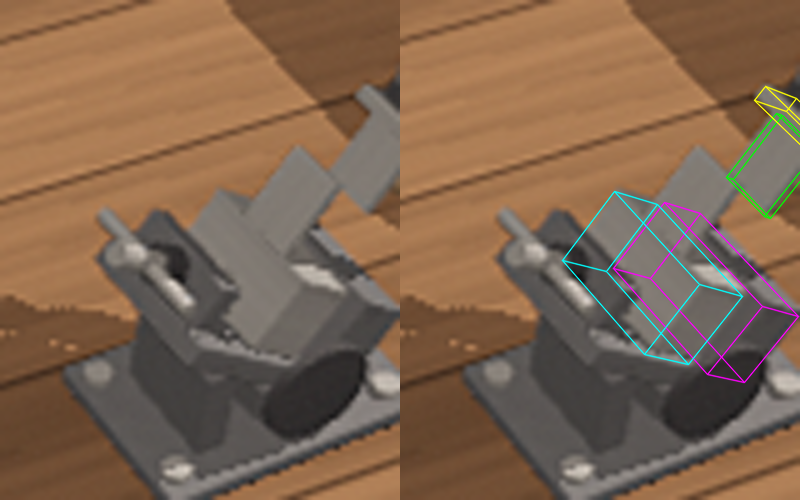

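View pics/ov2b.png

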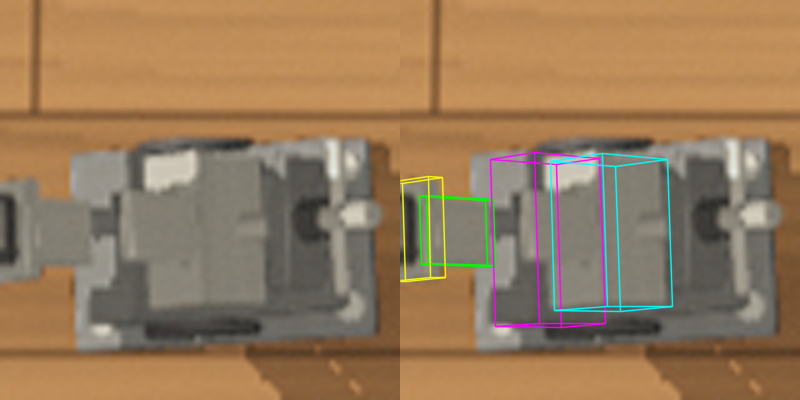

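The gauge is held straight, with its blade above and in line with the gap, and the overlays match to about a pixel. A brightness profile across the gap at jaw-top height will refine the gap position.

```bash
python3 - <<'E'
from h import *
np.set_printoptions(precision=1,suppress=True,linewidth=220)
for n,f in(('top','top0'),('scene','scene0')):
    im=cv2.imread(f'pics/{f}.png').astype(np.float32).mean(2)
    xs=np.arange(-.04,.0501,.002)
    for ys in((.020,.033),(-.033,-.020)):
        acc=[]
        for y in np.linspace(*ys,7):
            p=proj(n,np.array([H(x,y,.042) for x in xs])).astype(np.float32)
            acc.append(cv2.remap(im,p[:,:1],p[:,1:],cv2.INTER_LINEAR)[:,0])
        m=np.mean(acc,0); print(n,ys); print(' '.join(f'{x*1000:.0f}:{v:.0f}' for x,v in zip(xs,m)))
E
```

```text
top (0.02, 0.033)
-40:150 -38:148 -36:146 -34:145 -32:144 -30:144 -28:143 -26:144 -24:144 -22:143 -20:144 -18:144 -16:144 -14:142 -12:141 -10:149 -8:156 -6:148 -4:131 -2:106 0:94 2:87 4:98 6:118 8:161 10:178 12:182 14:185 16:186 18:186 20:186 22:187 24:187 26:188 28:190 30:191 32:192 34:193 36:195 38:196 40:172 42:145 44:123 46:117 48:117 50:117
top (-0.033, -0.02)
-40:143 -38:146 -36:146 -34:147 -32:147 -30:147 -28:147 -26:147 -24:147 -22:147 -20:147 -18:147 -16:147 -14:147 -12:147 -10:148 -8:149 -6:141 -4:121 -2:102 0:87 2:84 4:92 6:114 8:155 10:190 12:192 14:193 16:192 18:192 20:191 22:190 24:190 26:191 28:190 30:190 32:190 34:191 36:192 38:195 40:181 42:149 44:128 46:116 48:118 50:120
scene (0.02, 0.033)
-40:118 -38:121 -36:123 -34:125 -32:126 -30:126 -28:126 -26:126 -24:126 -22:126 -20:126 -18:125 -16:122 -14:117 -12:111 -10:105 -8:98 -6:94 -4:93 -2:98 0:108 2:122 4:135 6:146 8:154 10:158 12:158 14:157 16:157 18:155 20:153 22:154 24:155 26:155 28:155 30:153 32:149 34:141 36:134 38:126 40:120 42:116 44:115 46:114 48:115 50:116
scene (-0.033, -0.02)
-40:126 -38:124 -36:122 -34:121 -32:119 -30:118 -28:118 -26:118 -24:118 -22:118 -20:118 -18:118 -16:118 -14:119 -12:121 -10:122 -8:123 -6:123 -4:123 -2:123 0:123 2:122 4:122 6:122 8:122 10:121 12:121 14:123 16:125 18:129 20:136 22:141 24:146 26:150 28:152 30:153 32:150 34:145 36:139 38:133 40:127 42:121 44:118 46:117 48:117 50:117
```

```bash
cat >> h.py <<'E'
def inh(): 
    p=RH.T@(np.array(telemetry.current_ee_pos())-O); return p-[0,0,.0812]
def fh(): return RH.T@np.array(telemetry.current_wrist_force())
E
python3 - <<'E'
from h import *
np.set_printoptions(precision=4,suppress=True)
T=.0812
r.move_l(H(.001,0,T+.048),vel=.08); print('start',inh(),fh())
g=r.move_l(H(.001,0,T+.002),vel=.04,guard=6)
print(g,inh(),fh(),telemetry.current_opening(),telemetry.current_t())
E
```

```text
start [ 0.001  -0.0001  0.0477] [-0.7713  0.3879 -0.2366]
True [0.0012 0.0001 0.0413] [ 0.7287 -0.1931 -0.6269] 0.016026783119227443 13.3583
```

```bash
python3 - <<'E'
from h import *
np.set_printoptions(precision=4,suppress=True)
T=.0812
g=r.move_l(H(.001,0,T+.002),vel=.03,guard=6)
print(g,inh(),fh(),telemetry.current_opening(),telemetry.current_t())
r.hold(.2);print(inh(),fh())
if inh()[2]>.03:
  for n in('scene','top'): cv2.imwrite(f'pics/{n}2.png',vision.snapshot(n)[:,:,::-1])
  s=crop(cv2.imread('pics/scene2.png'),365,175,66,75,6);t=crop(cv2.imread('pics/top2.png'),185,200,66,60,6)
  W=np.zeros((450,800,3),np.uint8);W[:450,:396]=s;W[:360,400:796]=t;cv2.imwrite('pics/c2.png',W)
E
```

```text
True [ 0.0013 -0.      0.0049] [-0.0144  0.2971  2.704 ] 0.015776261410634287 14.4583
[ 0.0013 -0.      0.0049] [-2.6184  0.5826  3.4068]
```

```bash
python3 - <<'E'
from h import *
np.set_printoptions(precision=4,suppress=True)
T=.0812
g=r.move_l(H(.0013,0,T-.001),vel=.02,guard=8)
print(g,inh(),fh(),telemetry.current_opening(),telemetry.current_t())
r.hold(.3)
for n in('scene','top'): cv2.imwrite(f'pics/{n}2.png',vision.snapshot(n)[:,:,::-1])
s=crop(cv2.imread('pics/scene2.png'),365,165,66,85,6);t=crop(cv2.imread('pics/top2.png'),175,200,66,60,6)
W=np.zeros((510,800,3),np.uint8);W[:,:396]=s;W[:360,400:796]=t;cv2.imwrite('pics/c2.png',W)
print(inh(),fh())
E
```

```text
True [ 0.0013 -0.0001  0.0049] [ 0.697  -0.8973  3.5462] 0.015856200243872152 14.8667
[ 0.0012 -0.0001  0.0049] [ 1.9109 -1.0393  3.4003]
```

View pics/c2.png

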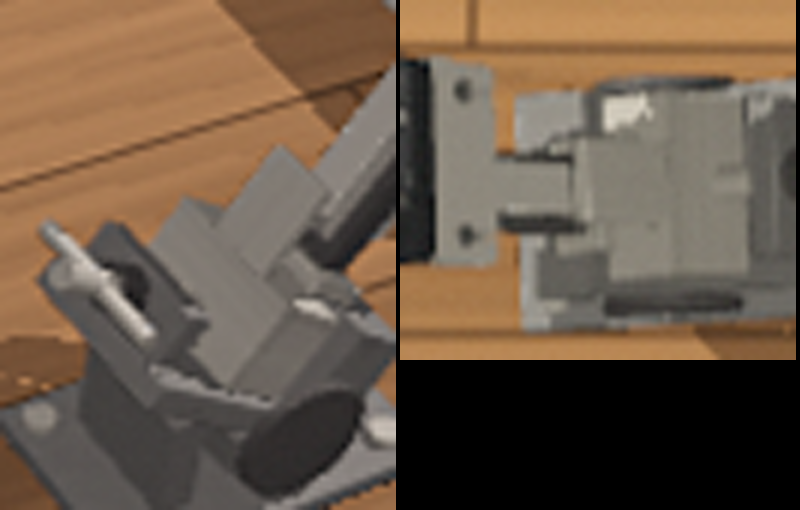

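The cross-bar is down on the jaws (tip z 4.9 mm). Releasing the gauge, then moving behind the tab.

```bash
python3 - <<'E'
from h import *
np.set_printoptions(precision=4,suppress=True)
T=.0812
gripper_to(.030,25); print('op',telemetry.current_opening(),fh())
r.move_l(H(.0013,0,T+.055),vel=.08); r.move_l(H(.0013,0,.215),vel=.25)
gripper_to(0,10)
q=tool(RH[:,1],-RH[:,2])
r.move_to(H(.062,0,.20),q); print(telemetry.current_t(),fh())
print('down',r.move_l(H(.062,0,.085),vel=.12,guard=12),inh()+[0,0,T],fh())
r.hold(.2)
print('touch',r.move_l(H(.040,0,.085),vel=.02,guard=5),inh()+[0,0,T],fh(),telemetry.current_t())
E
```

```text
op 0.02978033753234152 [-0.0626 -0.5645 -0.273 ]
18.9333 [ 0.1431 -0.4771  0.074 ]
down False [0.0619 0.0005 0.0858] [ 0.2542  0.4942 -0.3944]
touch True [ 0.0521 -0.0002  0.0846] [ 0.7435 -0.4067  0.0035] 20.8917
```

```bash
python3 - <<'E'
from h import *
np.set_printoptions(precision=4,suppress=True)
T=.0812
x=.0515
while x>.038:
    g=r.move_l(H(x,0,.085),vel=.02,guard=22); f=fh()
    print(round(x,4),g,(inh()+[0,0,T])[0],f)
    if g or f[0]>18: break
    x-=.001
r.hold(.3);print((inh()+[0,0,T])[0],fh(),telemetry.current_t())
for n in('scene','top'):
    cv2.imwrite(f'pics/{n}3.png',vision.snapshot(n)[:,:,::-1])
    print([(RH.T@(np.array(d['at'])-O),round(d['score'],2)) for d in models.mark_of('gauge',n) if np.hypot(*(np.array(d['at'])[:2]-O[:2]))<.05],[RH.T@(np.array(d['at'])-O) for d in models.mark_of('jaw_tab',n)])
s=crop(cv2.imread('pics/scene3.png'),365,165,66,85,6);t=crop(cv2.imread('pics/top3.png'),175,200,66,60,6)
W=np.zeros((510,800,3),np.uint8);W[:,:396]=s;W[:360,400:796]=t;cv2.imwrite('pics/c3.png',W)
E
```

```text
0.0515 False 0.052060901976914514 [ 2.573  -0.885  -0.3323]
0.0505 False 0.05132590128335693 [ 5.3765 -1.1389 -1.4331]
0.0495 False 0.049875719684594665 [ 4.241  -0.6336 -2.3186]
0.0485 False 0.048705735547830406 [ 3.6283 -0.132  -2.607 ]
0.0475 False 0.047555407669477856 [ 5.0793 -0.4272 -2.4968]
0.0465 False 0.04724355968542065 [ 5.9746 -0.9931 -2.0592]
0.0455 False 0.04716686499265693 [ 8.0615 -0.4972 -3.6008]
0.0445 False 0.047125832490214896 [ 8.6172 -0.9439 -2.6521]
0.0435 False 0.0471061105317552 [11.1006 -2.1971 -1.7351]
0.0425 False 0.04705878390209988 [13.2993 -0.8206 -1.4761]
0.0415 False 0.04704390562062898 [15.1563 -1.0137 -0.5953]
0.0405 False 0.04697698497225783 [16.9175 -0.9741 -0.5823]
0.0395 False 0.046933998543522634 [19.3801 -1.3105 -0.9865]
0.04696129670634998 [19.4555 -2.0112 -1.9587] 24.4417
[(array([0.0042, 0.0033, 0.0051]), 0.74)] [array([0.035 , 0.0015, 0.0846])]
[(array([ 0.0003, -0.002 ,  0.0005]), 0.42)] [array([0.0345, 0.0058, 0.0842]), array([ 0.1329, -0.1164, -0.163 ])]
```

View pics/c3.png

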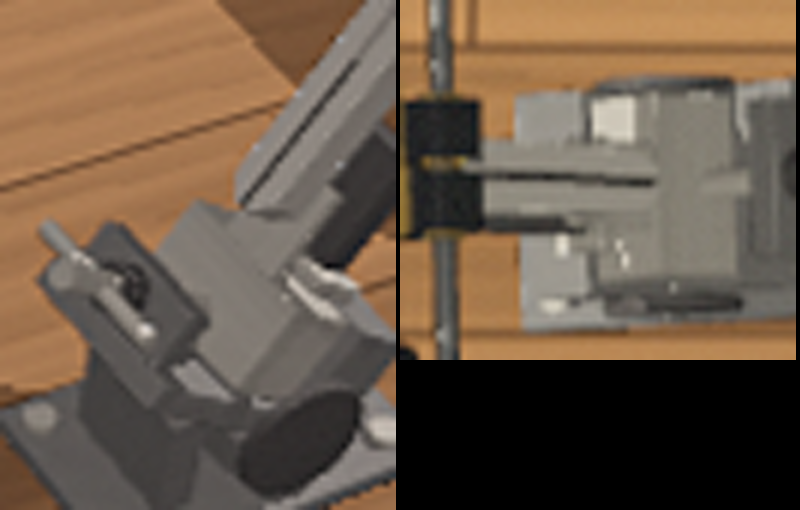

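The jaw slid about 4.5 mm at around 5 N, then stopped hard, and the handle stands parallel to the tab. I'll give it a slightly firmer press, back off and check the result.

```bash
python3 - <<'E'
from h import *
np.set_printoptions(precision=4,suppress=True)
T=.0812
r.move_l(H(.0355,0,.085),vel=.02,guard=15); r.hold(.3); print((inh()+[0,0,T])[0],fh())
r.move_l(H(.0465,0,.085),vel=.03);r.move_l(H(.060,0,.085),vel=.05);r.move_l(H(.060,0,.2),vel=.2)
r.move_to([.40,.0,.40],tool(RH[:,1],[0,0,-1])); r.hold(.3)
print(fh(),telemetry.current_t())
for n in('scene','top'): cv2.imwrite(f'pics/{n}4.png',vision.snapshot(n)[:,:,::-1])
im=cv2.imread('pics/top4.png').astype(np.float32).mean(2);xs=np.arange(-.014,.0501,.002)
for ys in((.024,.033),(-.033,-.024)):
    m=np.mean([cv2.remap(im,*[np.ascontiguousarray(a) for a in np.hsplit(proj('top',np.array([H(x,y,.042) for x in xs])).astype(np.float32),2)],cv2.INTER_LINEAR)[:,0] for y in np.linspace(*ys,6)],0)
    print(' '.join(f'{x*1000:.0f}:{v:.0f}' for x,v in zip(xs,m)))
# upright check: handle outline overlay (seated pose, fixed jaw at x=-.003)
RGp=O+RH@np.array([-.0005,0,.0045])
out=[]
for n,c in(('scene',(365,150,66,90)),('top',(175,200,66,60))):
    a=crop(cv2.imread(f'pics/{n}4.png'),*c,6);b2=a.copy()
    for b in(box((-.008,.008),(-.015,.015),(.046,.101)),box((-.013,.013),(-.022,.022),(.038,.046))): draw(b2,n,RGp+b[0]@RH.T,b[1],c[0],c[1],6,(0,255,0))
    out.append(np.hstack([a,b2]))
W=np.vstack(out);cv2.imwrite('pics/c4.png',cv2.resize(W,None,fx=.66,fy=.66))
E
```

```text
0.04679477250302588 [26.144  -1.1374 -0.5108]
[-0.0776 -0.6849  0.1542] 28.6583
-14:145 -12:144 -10:144 -8:143 -6:128 -4:112 -2:96 0:128 2:186 4:190 6:192 8:192 10:193 12:193 14:193 16:193 18:193 20:193 22:193 24:193 26:193 28:193 30:195 32:194 34:167 36:142 38:119 40:116 42:117 44:117 46:118 48:119 50:119
-14:148 -12:148 -10:148 -8:149 -6:139 -4:120 -2:105 0:106 2:159 4:186 6:190 8:190 10:190 12:191 14:192 16:192 18:192 20:192 22:190 24:190 26:190 28:190 30:191 32:193 34:174 36:148 38:127 40:118 42:119 44:120 46:121 48:122 50:122
```

View pics/c4.png

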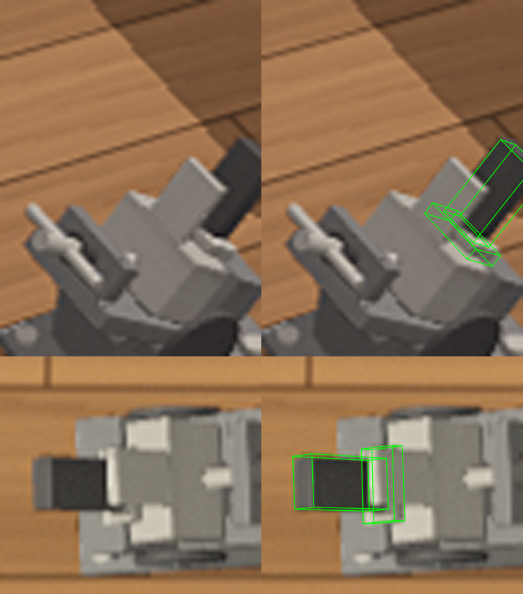

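The picture shows the gauge standing square in the vise, with its handle parallel to the overlay. The sliding jaw's edges have moved about 6 mm, so the gap is down to about 5 mm. The gripper is clear of everything.

```bash
python3 -c "
from h import *
print(r.sign_off())"
```

```text
the job is handed in; nothing more can be done
None
```

The gauge now stands nipped between the vise jaws, seated on its cross-bar, and the job was handed in at about 29 s of the 61 s; the hand-in returned no verdict.

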